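# Hold the belt guard open at its index

### The arm

A 6-joint arm with a two-finger parallel gripper is mounted at the origin on the work surface. World frame = base frame: x ahead of the robot, y to its left, z up, the work surface at z = 0. Lengths are in mm, angles in rad, forces in N, time in s.
With the tool pointing down it reaches from about 325 to 900 mm from the base axis. Payload 6.1 kg.
Tool frame: the origin (TCP) lies on the centre line of the jaws, within the pads' length; the fingertips stand nose_length ahead of it and the grasp point (between the pads) lies 11 mm behind it (nose_length is the distance from the TCP to the fingertips, in mm); z points along the fingers, y is the line along which they close (so a half turn about z gives the same grasp; the last joint's range is limited). The gripper opens to 85 mm and grips with 20 to 120 N. Pads are 22 mm wide; open, the fingers measure 114 mm over their backs; the gripper's body (76 mm by 85 mm) begins 54 mm behind the grasp point. The pads swing forward as they close: fully open they stand 13 mm farther back than shut.
Start: joints at [-1.228, 0.22, 1.526, -0, 1.395, -0.126], TCP at [282.377, -557.565, 239.3] pointing down, gripper open.
Joint ranges: [-2.98, 2.98], [-0.91, 2.08], [0.09, 2.57], [-1.24, 4.39], [0.2, 2.65], [-2.68, 2.68]. Speed limits (rad/s): [2.57, 2.57, 3.01, 3.14, 3.14, 3.14].

### API

Orientations are given as a rotation vector (axis times angle).
In Python, from bench import observe, grab_frame, camera_info, close_job, nose_length gives the robot as it stands.
- The arm moves only by the shell command python3 -m creep 'ROWS' [OPENING] [FORCE]. ROWS is text: rows parted by semicolons, each of 6 numbers parted by spaces: the shift along the world's x, y, z in m, then the turn, a rotation vector about the world's x, y, z in degrees. In form: x y z rx ry rz; .... A call has 1 to 20 rows; each row shifts and turns the commanded pose from where the row before left it; what a row does not reach is not made up. A row lasts 1/10 s, in which the tool goes at most 50 mm and 8.59 degrees, less where a joint would pass 70% of its speed; a pose out of reach is approached as far as the arm can. A call is refused whole if a number of a shift passes 0.05 or a number of a turn 8.59, either way. A call with a gripper value outside its range is refused whole. OPENING is the opening, from -1 (shut) to 1 (fully open), set as the call begins (- or left out, the last holds). The fingers move at their own pace and stop on an object; FORCE is the grip in N (left out, the last holds). Time passes only in rows, so rows that do not move let the fingers close. It gives the time, the measured TCP pose, the force, the opening and the grip force at its end, in the units of the state.
- observe(): the state, without advancing time (a new reading comes with each control period).
- grab_frame(name): name is "scene" or "top" or "wrist"; returns the picture (480x640x3 uint8, red, green, blue); there is no depth.
- camera_info(name): a dict with "fov_y" (degrees; the focal length in pixels is half the picture's height over the tangent of half this angle, whatever the lens; pixels are square), "cx", "cy" (the principal point, pixels), "T" (4x4, takes a point from camera to world coordinates); the wrist camera has in their place "hand_eye" (4x4, takes a point from camera to tool coordinates, whose origin is the TCP and whose axes are the flange's). Camera axes: x right, y up, looking along -z (the intrinsics and any distortion apply to the point x, -y, -z); pixel columns grow to the right and rows downward; lengths in mm; the calibration is good to about 2 mm. The wrist camera is an equidistant fisheye: a pixel r from the principal point sees the ray r / f radians off the axis. A picture is of the moment at which its call begins: read the wrist's pose just before it. camera_info takes no time and is no camera call.
- close_job(): hands the job in; it is judged then, once.
The state is a dict: "clock": time; "joint_pos": joint angles; "qd": joint speeds; "joint_torque": joint torques, N m; "tool_pos": TCP position; "tool_rot": TCP orientation; "force": force on the tool from outside, world axes, zero at the start; "moment": the same for the moment, N m; "grip_width": finger opening in mm; "grip_force": force on a finger pad.
Only numpy, scipy, OpenCV 4.12 (cv2) and the standard library are available. Lean on these libraries where they do the work, as an engineer would, in place of code of your own. Each camera call takes 0.05 s, during which the arm holds its last target. There are 200 camera calls.

### The job

Pull the snap-in locking pin out of the front of the polishing machine's belt guard and put it in the small round brass dish so it is not lost. Then lift the guard's spring-shut lid until the stud on its corner is level with the tip of the index finger clamped on the quadrant, never far beyond it or the guard switch trips, and finish while still holding the lid steady there so I can check the belt. Leave the other things on the bench where they are.

Things in the scene. Friction and masses are not known exactly. Their poses are not given: they have to be found in the camera images.
- polisher: bench polishing machine, fixed: a grey belt guard (box 300 x 96 mm, rim 128 mm high, lid on top), behind it a green motor (157 mm high) and a cotton mop. Origin on the bench under the guard's middle; x along the guard's length away from the robot, +y towards motor and mop, -y the guard's front with pin and handle. The lid's hinge line is parallel to x at y = +50 mm, z = 131 mm
- lock_pin: loose steel pin, 90 g, pushed level along the polisher's +y through a tab on the lid's front and a bush in the guard's front wall (x = -80, z = 100 mm): it locks the lid. Origin at its shoulder, on its axis; +y along the shank (10 mm thick, 41 mm long), grip on the -y side. Spring balls snap into its groove: comes at about 14 N, free of them after 16 mm, clear of guard and tab after 42 mm along -y
- pin_knob (a point): middle of the pin's round knurled grip, 22 mm thick and 20 mm long, 18 mm from the shoulder on the pin's axis, about 72 mm in front of the guard's middle line; free on both sides and above, so it can be pinched from above across x
- pin_hole (a point): mouth of the pin's hole in the tab when the lid is shut, on the pin's axis
- dish: loose round brass dish, rim 148 mm across outside and 30 mm high, flat bottom 96 mm across, floor 4 mm thick, 350 g. Origin under its middle, on the bench
- guard_lid: the guard's lid, a grey plate 306 x 100 x 4 mm, 0.45 kg, hinged along its back edge and sprung shut. Origin on the hinge line, mid-length; shut, its axes are parallel to the polisher's; opening by a turns it by -a about x, front edge (-y) up (stop at 72 degrees). Lifting at the handle takes about 9 N at first, 11 N at 45 degrees
- lid_handle (a point): middle of the lid's handle: a round steel bar 12 mm thick, 84 mm straight, parallel to the hinge, on a post at each end, 45 mm along +x from the lid's middle, 90 mm in front of the hinge line and (shut) 44 mm above it, 175 mm above the bench; 36 mm clear of the lid's top. Can be gripped from above across y; it turns in the grip as the lid swings
- lid_stud (a point): end of a 6 mm round steel stud that sticks out along +x from the lid's far front corner, in the lid's plane, 106 mm from the hinge line; shut it is 131 mm above the bench
- index_finger: flat steel pointer on the guard's far (+x) end, on an aluminium quadrant plate with a tick every 10 degrees; set about the lid's hinge line and clamped by a brass thumb nut. Origin on the hinge line; its -y axis points along the finger; turned by -a about x from the polisher's axes, a being the lid angle that it marks, 25 to 46 degrees
- index_tip (a point): point just off the finger's tip, on the finger's line, 106 mm from the hinge line: where the lid_stud is when the lid stands at the marked angle
- oil_can: bystander: copper oil can, 70 mm across, body 86 mm and spout 150 mm high, origin under its middle
- compound_bar: bystander: brown bar of polishing compound 150 x 45 x 42 mm, origin under its middle
- weight: bystander: hexagonal iron weight 160 mm across corners, 65 mm high, 5 kg, origin under its middle
- spanner: bystander: steel open-ended spanner 170 mm long, lying flat
- scriber: bystander: steel scriber 10 mm thick, 140 mm long, lying on the bench
There are look-alikes about, which are no part of the job. What is shaped like the lock_pin but blue or brown is not meant.

How it is judged:
By the outcome, as a careful person would: the job done as asked, in the order asked, and still so for the second after the job is handed in, while the arm keeps its last pose, push and grip.
It also fails if it takes over 51 s, if anything falls off the work surface, if the arm or the gripper's body presses on something with over 40 N, if the wrist force passes 120 N, or if a joint passes its speed limit or range.

## Working session

There is one attempt and no reset: what is moved stays moved. The work goes in short steps, Python scripts to look and compute and a shell command to move; the robot and the scene stay as the last step left them, time stands still between calls to the robot, and variables do not carry over. Pictures are saved under pics/ and viewed, at most 10 in all, crops included, and the job is handed in when it is done.

```bash
mkdir -p pics; cat > h.py <<'E'
import numpy as np, cv2
from bench import *
from scipy.spatial.transform import Rotation as R
def foc(c): return 240/np.tan(np.radians(c["fov_y"])/2)
def ray(name,px,st=None):
    c=camera_info(name);f=foc(c);u=(px[0]-c["cx"]);v=(px[1]-c["cy"])
    if name=="wrist":
        r=np.hypot(u,v);t=r/f;d=np.array([np.sin(t)*u/r,-np.sin(t)*v/r,-np.cos(t)])
        T=np.eye(4);T[:3,:3]=R.from_rotvec(st["tool_rot"]).as_matrix();T[:3,3]=st["tool_pos"];T=T@np.array(c["hand_eye"])
    else:
        d=np.array([u/f,-v/f,-1]);T=np.array(c["T"])
    d=T[:3,:3]@d;return T[:3,3],d/np.linalg.norm(d)
def onz(name,px,z,st=None):
    o,d=ray(name,px,st);return o+d*(z-o[2])/d[2]
def tri(a,b):
    (o,d),(p,e)=a,b
    s=np.linalg.lstsq(np.c_[d,-e],p-o,rcond=None)[0];x=o+d*s[0];y=p+e*s[1];return (x+y)/2,np.linalg.norm(x-y)
def proj(name,P):
    c=camera_info(name);T=np.linalg.inv(np.array(c["T"]));q=T[:3,:3]@np.array(P)+T[:3,3];f=foc(c)
    return c["cx"]+f*q[0]/-q[2],c["cy"]-f*q[1]/-q[2]
def save(name,fn):
    im=grab_frame(name);cv2.imwrite("pics/"+fn,cv2.cvtColor(im,cv2.COLOR_RGB2BGR));return im
E
python3 - <<'E'
from h import *
for n in("scene","top"):
    save(n,n+"0.png");c=camera_info(n);print({k:(np.round(v,3).tolist() if k=="T" else v) for k,v in c.items()})
s=observe();print(s);print(nose_length() if callable(nose_length) else nose_length);print(camera_info("wrist"))
E
```

```text
{'fov_y': 55.74395705870495, 'cx': 319.4212984270888, 'cy': 236.77883602610834, 'T': [[-0.426, -0.734, 0.529, 1061.608], [0.904, -0.352, 0.241, 79.396], [0.009, 0.581, 0.814, 913.723], [0.0, 0.0, 0.0, 1.0]]}
{'fov_y': 53.07778682521859, 'cx': 324.2554206070465, 'cy': 239.01854005372056, 'T': [[0.053, 0.975, -0.216, 366.089], [-0.999, 0.053, -0.006, -165.602], [0.005, 0.216, 0.976, 1027.805], [0.0, 0.0, 0.0, 1.0]]}
{'clock': 0.1, 'joint_pos': array([-1.22810392e+00,  2.21146496e-01,  1.52750244e+00, -1.17935251e-05,
        1.39469808e+00, -1.26094415e-01]), 'qd': array([-0.00038135, -0.00092763, -0.00263536, -0.00098398, -0.00120315,
       -0.00047279]), 'joint_torque': array([ 5.23987637e-04, -4.98240030e+01, -3.90548444e+01, -1.12550215e-04,
        5.62324640e-03, -2.43383511e-05]), 'tool_pos': array([ 282.1937878 , -557.06992931,  238.30606201]), 'tool_rot': array([-3.05399113e+00, -7.29242786e-01,  3.15814806e-04]), 'force': array([-0.42716089,  0.31735201,  0.35070909]), 'moment': array([0.03440554, 0.0353873 , 0.00120593]), 'grip_force': 0.0, 'grip_width': 85.28155536478553}
8.0
{'fov_y': 65.70646984690485, 'cx': 318.1115382514111, 'cy': 235.88720799871928, 'hand_eye': array([[-1.23184195e-03,  9.59092823e-01,  2.83089103e-01,
         7.19452691e+01],
       [ 9.99999202e-01,  1.10169401e-03,  6.18936401e-04,
        -4.83257419e-01],
       [ 2.81739891e-04,  2.83089639e-01, -9.59093414e-01,
        -1.33519380e+02],
       [ 0.00000000e+00,  0.00000000e+00,  0.00000000e+00,
         1.00000000e+00]])}
```

View pics/scene0.png

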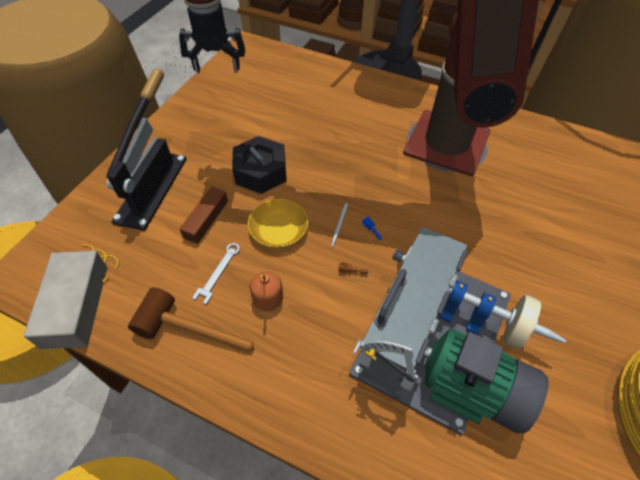

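View pics/top0.png

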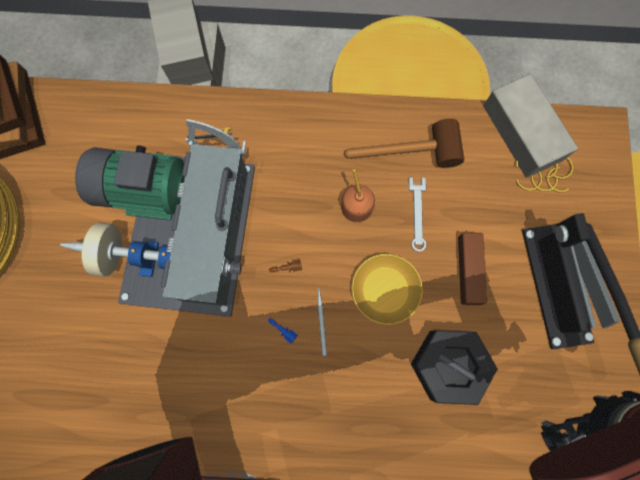

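The scene shows the polisher at (430,330) and the dish at (278,225) in the scene view, (387,289) in the top view. Candidates for the pin are the steel grip at the guard front (top 232,268; scene 398,255), the blue pin (top 283,329) and the brown pin (top 286,266). I choose the steel one and check it in a close crop.

```bash
python3 - <<'E'
from h import *
a=cv2.imread("pics/top0.png")[110:320,110:260];b=cv2.imread("pics/scene0.png")[220:400,340:480]
a=cv2.resize(a,None,fx=2.8,fy=2.8,interpolation=cv2.INTER_CUBIC);b=cv2.resize(b,None,fx=2.7,fy=2.7,interpolation=cv2.INTER_CUBIC)
o=np.zeros((590,800,3),np.uint8);o[:a.shape[0],:a.shape[1]]=a;o[:b.shape[0],420:420+b.shape[1]]=b;cv2.imwrite("pics/c1.png",o)
E
```

```text
(no output)
```

View pics/c1.png

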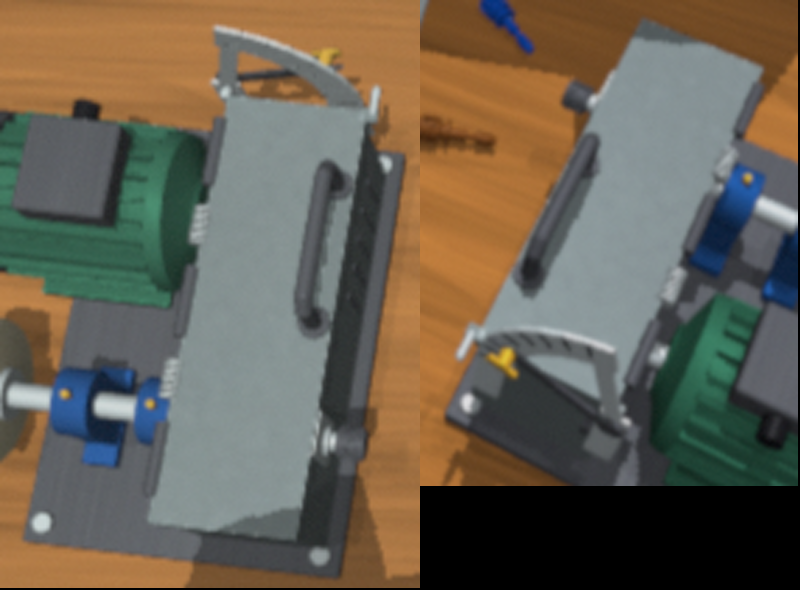

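The crop shows the steel pin's knob in the guard front (top crop 350,443; scene crop 576,96), the handle, the stud, and the black finger with its brass nut.

```bash
cat >> h.py <<'E'
tc=lambda p:(p[0]/2.8+110,p[1]/2.8+110)
sc=lambda p:((p[0]-420)/2.7+340,p[1]/2.7+220)
def ts(a,b): return tri(ray("top",tc(a)),ray("scene",sc(b)))
E
python3 - <<'E'
from h import *
np.set_printoptions(precision=1,suppress=True)
for n,a,b in [("knob",(350,443),(576,96)),("stud",(376,89),(462,355)),("h1",(305,303),(530,268)),("h2",(325,172),(592,142)),
 ("h1x",(303,303),(592,142)),("h2x",(325,172),(530,268)),("nutwing",(328,58),(502,360)),("nearfront",(298,541),(643,20)),("nearback",(149,522),(762,68))]: print(n,*ts(a,b))
for p in [(230,95),(367,108),(149,522),(298,541)]: print("lid",onz("top",tc(p),133))
for n,p in [("nf",(643,20)),("nb",(762,68)),("ff",(487,333))]: print("lid s",n,onz("scene",sc(p),133))
for p in [(402,152),(340,577),(25,540)]: print("base",onz("top",tc(p),8))
# dish by colour
for n in("top","scene"):
    im=cv2.imread(f"pics/{n}0.png");h=cv2.cvtColor(im,cv2.COLOR_BGR2HSV)
    m=cv2.inRange(h,(20,150,90),(32,255,255))
    cs=[c for c in cv2.findContours(m,0,2)[0] if cv2.contourArea(c)>800]
    for c in cs:
        e=cv2.fitEllipse(cv2.convexHull(c));print(n,e,onz(n,e[0],30)); 
E
```

```text
knob [503.5  11.   98.6] 0.36500955873710317
stud [753.9  12.2 130. ] 3.77628027342465
h1 [623.1  46.1  43.3] 40.87594902737273
h2 [642.5  28.9 251.6] 32.797342530023414
h1x [584.   38.8 168.6] 2.7159841031869583
h2x [683.5  35.  149.2] 2.7340961779907635
nutwing [759.8  39.9 165.4] 2.754811873614045
nearfront [431.3  35.8 126.8] 3.3458946309910274
nearback [438.5 134.6 130.2] 2.2172278908531817
lid [742.9 113.  133. ]
lid [738.5  14.9 133. ]
lid [438.5 132.5 133. ]
lid [431.3  32.8 133. ]
lid s nf [435.5  37.7 133. ]
lid s nb [440.1 135.4 133. ]
lid s ff [733.   23.5 133. ]
base [754.4   8.7   8. ]
base [415.4  26.5   8. ]
base [430.2 265.5   8. ]
top ((386.58660888671875, 288.38494873046875), (69.18766784667969, 71.77945709228516), 121.33499145507812) [ 488.3 -294.3   30. ]
top ((-29.139419555664062, 231.41384887695312), (91.53337097167969, 124.07086181640625), 15.137886047363281) [562.2 591.6  30. ]
top ((411.271240234375, 69.85625457763672), (103.81444549560547, 154.54676818847656), 95.88115692138672) [ 996.5 -338.6   30. ]
scene ((103.05035400390625, 567.8817138671875), (195.58740234375, 231.99815368652344), 32.55036544799805) [1210.7 -216.2   30. ]
scene ((674.0506591796875, 416.3619384765625), (100.51705932617188, 148.84884643554688), 152.9246368408203) [573.9 595.3  30. ]
scene ((200.88209533691406, 376.65057373046875), (62.15460205078125, 268.792724609375), 0.0) [ 891.5 -248.1   30. ]
scene ((277.315185546875, 223.09463500976562), (47.89768981933594, 60.219905853271484), 85.81571960449219) [ 494.3 -292.7   30. ]
```

```bash
python3 -m creep '0.011 0.0283 0 0 0 2.97;0.011 0.0283 0 0 0 2.97;0.011 0.0283 0 0 0 2.97;0.011 0.0283 0 0 0 2.97;0.011 0.0283 0 0 0 2.97;0.011 0.0283 0 0 0 2.97;0.011 0.0283 0 0 0 2.97;0.011 0.0283 0 0 0 2.97;0.011 0.0283 0 0 0 2.97;0.011 0.0283 0 0 0 2.97;0.011 0.0283 0 0 0 2.97;0.011 0.0283 0 0 0 2.97;0.011 0.0283 0 0 0 2.97;0.011 0.0283 0 0 0 2.97;0.011 0.0283 0 0 0 2.97;0.011 0.0283 0 0 0 2.97;0.011 0.0283 0 0 0 2.97;0.011 0.0283 0 0 0 2.97;0.011 0.0283 0 0 0 2.97;0.011 0.0283 0 0 0 2.97'
python3 -m creep '0 0 0 0 0 0;0 0 0 0 0 0' 0.2
python3 - <<'E'
from h import *
s=observe();print(s["tool_pos"],s["tool_rot"]);save("wrist","w1.png");np.save("w1.npy",np.r_[s["tool_pos"],s["tool_rot"]])
print(R.from_rotvec(s["tool_rot"]).as_matrix().round(3))
E
```

```text
clock: 2.1
tool_pos: [502.4, 9.7, 238.9]
tool_rot: [-2.29, -2.15, 0.001]
force: [1.2, -0.9, 0.5]
grip_width: 85.4
grip_force: 0.0
clock: 2.3
tool_pos: [502.0, 8.8, 238.8]
tool_rot: [-2.291, -2.149, 0.002]
force: [-1.1, 0.1, -0.9]
grip_width: 59.2
grip_force: 0.0
[502.02070287   8.82843493 238.76873936] [-2.29103294e+00 -2.14864396e+00  1.67622140e-03]
[[ 0.064  0.998 -0.001]
 [ 0.998 -0.064 -0.   ]
 [-0.    -0.001 -1.   ]]
```

View pics/w1.png

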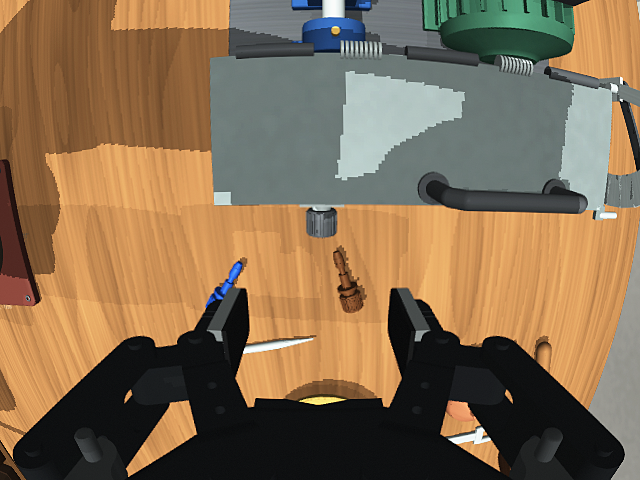

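The wrist view shows the knob at (321,222) with its axis vertical in the picture, and the lid's front edge level along row 205. The yaw is therefore right.

```bash
python3 - <<'E'
from h import *
np.set_printoptions(precision=1,suppress=True)
a=np.load("w1.npy");s=dict(tool_pos=a[:3],tool_rot=a[3:])
for n,p,z in [("knob top",(321,222),108),("knob front end",(322,236),102),("knob L",(307,222),100),("knob R",(337,222),100),("lid nf",(214,204),133),("lid mid front",(420,205),133),("nb",(211,58),133),("handle a",(432,190),175),("handle b",(580,203),175),("stud",(612,214),131)]: print(n,onz("wrist",p,z,s))
E
```

```text
knob top [503.9  13.7 108. ]
knob front end [503.9   1.2 102. ]
knob L [493.3  12.4 100. ]
knob R [515.9  10.9 100. ]
lid nf [433.   37.6 133. ]
lid mid front [571.4  27.8 133. ]
nb [440.1 135.2 133. ]
handle a [567.1  45.4 175. ]
handle b [673.5  34.2 175. ]
stud [751.3  13.1 131. ]
```

```bash
python3 -m creep '0.0023 0.0025 -0.01 0 0 0;0 0 -0.02 0 0 0;0 0 -0.02 0 0 0;0 0 -0.02 0 0 0;0 0 -0.02 0 0 0;0 0 -0.02 0 0 0;0 0 -0.01 0 0 0;0 0 -0.01 0 0 0;0 0 -0.01 0 0 0;0 0 -0.01 0 0 0;0 0 0 0 0 0;0 0 0 0 0 0' 
python3 -m creep '0 0 0 0 0 0;0 0 0 0 0 0;0 0 0 0 0 0;0 0 0 0 0 0;0 0 0 0 0 0;0 0 0 0 0 0;0 0 0 0 0 0' -1 70
```

```text
clock: 3.55
tool_pos: [504.8, 10.9, 89.3]
tool_rot: [-2.293, -2.148, 0.0]
force: [0.1, -0.3, 0.1]
grip_width: 51.5
grip_force: 0.0
clock: 4.25
tool_pos: [505.1, 10.8, 89.7]
tool_rot: [2.292, 2.147, 0.001]
force: [-0.4, -0.6, 3.9]
grip_width: 20.2
grip_force: 68.3
```

```bash
python3 -m creep '-0.0003 -0.005 0 0 0 0;-0.0003 -0.005 0 0 0 0;-0.0003 -0.005 0 0 0 0;-0.0003 -0.005 0 0 0 0'
python3 -m creep '-0.0003 -0.005 0 0 0 0;-0.0003 -0.005 0 0 0 0;-0.0003 -0.005 0 0 0 0;-0.0003 -0.005 0 0 0 0;-0.0003 -0.005 0 0 0 0;-0.0003 -0.005 0 0 0 0;-0.0003 -0.005 0 0 0 0;-0.0003 -0.005 0 0 0 0;-0.0003 -0.005 0 0 0 0;0 0 0 0 0 0'
python3 - <<'E'
from h import *
save("scene","s2.png");w=save("wrist","w2.png")
a=cv2.imread("pics/s2.png")[180:400,300:480];a=cv2.resize(a,(400,489));b=cv2.imread("pics/w2.png")[100:480,120:520]
o=np.zeros((500,800,3),np.uint8);o[:489,:400]=a;o[:380,400:]=b;cv2.imwrite("pics/c2.png",o)
E
```

```text
clock: 4.65
tool_pos: [503.2, -7.8, 88.9]
tool_rot: [-2.291, -2.147, -0.002]
force: [0.4, 0.8, 1.2]
grip_width: 19.7
grip_force: 68.5
clock: 5.65
tool_pos: [500.8, -54.7, 89.3]
tool_rot: [2.293, 2.147, -0.0]
force: [-0.4, 0.0, -0.5]
grip_width: 20.1
grip_force: 68.4
```

View pics/c2.png

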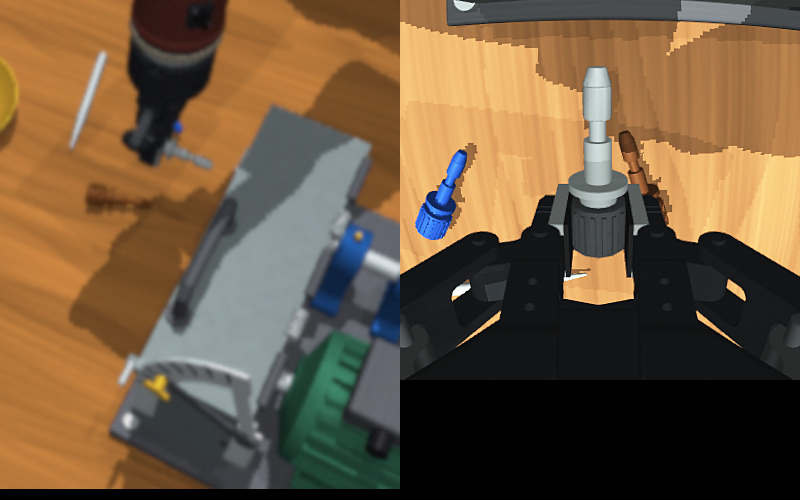

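The pin is held straight, free of the guard, and the lid is shut. Next is the dish.

```bash
python3 -m creep '0 0 0.02 0 0 0;-0.001 -0.02 0 0 0 0;-0.001 -0.025 0 0 0 0;-0.001 -0.025 0 0 0 0;-0.001 -0.025 0 0 0 0;-0.001 -0.025 0 0 0 0;-0.001 -0.025 0 0 0 0;-0.001 -0.025 0 0 0 0;-0.001 -0.025 0 0 0 0;-0.001 -0.025 0 0 0 0;-0.001 -0.02 0 0 0 0;-0.001 -0.015 0 0 0 0;-0.0005 -0.008 0 0 0 0;0 0 0 0 0 0;0 0 0 0 0 0'
python3 - <<'E'
from h import *
s=observe();print(s["tool_pos"],s["tool_rot"]);save("wrist","w3.png");np.save("w3.npy",np.r_[s["tool_pos"],s["tool_rot"]])
E
```

```text
clock: 7.25
tool_pos: [489.2, -316.4, 109.1]
tool_rot: [-2.292, -2.147, -0.0]
force: [0.0, 0.2, -1.0]
grip_width: 19.7
grip_force: 68.5
[ 489.24979188 -316.37664993  109.08909503] [-2.29200449e+00 -2.14733351e+00 -4.30479881e-04]
```

View pics/w3.png

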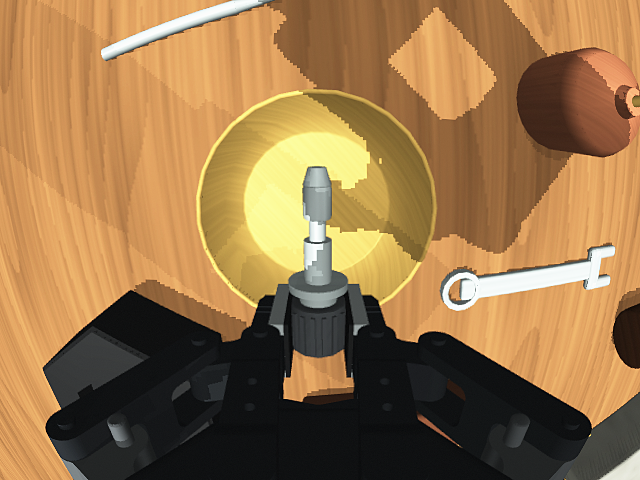

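```bash
python3 - <<'E'
from h import *
np.set_printoptions(precision=1,suppress=True)
a=np.load("w3.npy");s=dict(tool_pos=a[:3],tool_rot=a[3:])
for n,p,z in [("rim L",(198,205),30),("R",(436,205),30),("top",(312,90),30),("floor top",(315,132),4),("weight right corner",(137,292),65)]: print(n,onz("wrist",p,z,s))
for p in [(428,331),(485,333),(497,368),(479,404),(424,402),(413,364)]: print("weight",onz("top",p,65))
E
```

```text
rim L [ 418.3 -282.4   30. ]
R [ 561.7 -291.9   30. ]
top [ 491.7 -221.3   30. ]
floor top [ 491.5 -245.6    4. ]
weight right corner [ 384. -323.   65.]
weight [ 404.3 -373.5   65. ]
weight [ 406.4 -485.8   65. ]
weight [ 340.8 -507.8   65. ]
weight [ 272.3 -471.8   65. ]
weight [ 270.4 -366.7   65. ]
weight [ 339.7 -344.8   65. ]
```

```bash
python3 -m creep '0 0 -0.01 0 0 0;0 0 -0.015 0 0 0;0 0 -0.015 0 0 0;0 0 -0.015 0 0 0;0 0 -0.01 0 0 0;0 0 -0.01 0 0 0;0 0 -0.01 0 0 0;0 0 -0.006 0 0 0;0 0 0 0 0 0;0 0 0 0 0 0'
```

```text
clock: 8.3
tool_pos: [489.5, -317.2, 18.5]
tool_rot: [2.293, 2.147, 0.0]
force: [0.7, 0.1, -1.1]
grip_width: 19.8
grip_force: 68.5
```

```bash
python3 -m creep '0 0 0 0 0 0;0 0 0 0 0 0;0 0 0 0 0 0;0 0 0 0 0 0' -0.15
python3 -m creep '0 0 0.005 0 0 0;0 0 0.015 0 0 0;0 0 0.03 0 0 0;0 0 0.04 0 0 0;0 0 0.04 0 0 0;0 0 0 0 0 0'
python3 - <<'E'
from h import *
save("wrist","w4.png");save("scene","s4.png")
a=cv2.imread("pics/s4.png")[180:270,220:340];a=cv2.resize(a,(400,300));b=cv2.resize(cv2.imread("pics/w4.png"),(400,300))
cv2.imwrite("pics/c4.png",np.hstack([a,b]))
E
```

```text
clock: 8.7
tool_pos: [489.5, -317.2, 18.7]
tool_rot: [2.292, 2.147, 0.0]
force: [-0.2, -0.2, -0.2]
grip_width: 36.2
grip_force: 0.0
clock: 9.3
tool_pos: [493.0, -320.1, 157.1]
tool_rot: [2.283, 2.139, 0.002]
force: [0.4, -0.6, 0.9]
grip_width: 36.7
grip_force: 0.0
```

View pics/c4.png

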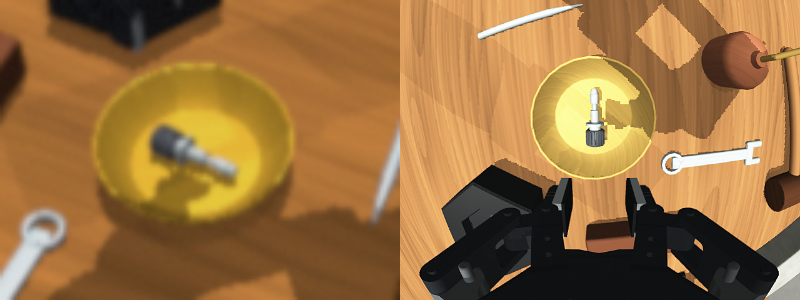

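The pin lies in the dish on its flat floor, at wrist crop (595,120). Now to the handle, turning by -90° so that the camera is on the index side.

```bash
python3 -m creep '0 0 0.025 0 0 -2;0 0 0.025 0 0 -4;0.0074 0.0186 0.025 0 0 -4.5;0.0074 0.0186 0.02 0 0 -4.5;0.0074 0.0186 0.015 0 0 -4.5;0.0074 0.0186 0 0 0 -4.5;0.0074 0.0186 0 0 0 -4.5;0.0074 0.0186 0 0 0 -5;0.0074 0.0186 0 0 0 -5;0.0074 0.0186 0 0 0 -5;0.0074 0.0186 0 0 0 -5;0.0074 0.0186 0 0 0 -5;0.0074 0.0186 0 0 0 -5;0.0074 0.0186 0 0 0 -5;0.0074 0.0186 0 0 0 -5;0.0074 0.0186 0 0 0 -5;0.0074 0.0186 0 0 0 -5;0.0074 0.0186 0 0 0 -5;0.0074 0.0186 0 0 0 -5;0.0074 0.0186 0 0 0 -1.5' 0.2
python3 -m creep '0 0 0 0 0 0;0 0 0 0 0 0;0 0 0 0 0 0'
python3 - <<'E'
from h import *
s=observe();print(R.from_rotvec(s["tool_rot"]).as_matrix().round(3));save("wrist","w5.png");np.save("w5.npy",np.r_[s["tool_pos"],s["tool_rot"]])
E
```

```text
clock: 11.4
tool_pos: [621.7, 18.6, 256.4]
tool_rot: [-3.14, 0.107, 0.005]
force: [-0.4, -0.3, -0.5]
grip_width: 51.4
grip_force: 0.0
clock: 11.7
tool_pos: [621.9, 17.1, 257.4]
tool_rot: [3.14, -0.103, -0.003]
force: [0.4, -0.2, -0.5]
grip_width: 51.3
grip_force: 0.0
[[ 0.998 -0.065 -0.002]
 [-0.065 -0.998 -0.   ]
 [-0.002  0.    -1.   ]]
```

View pics/w5.png

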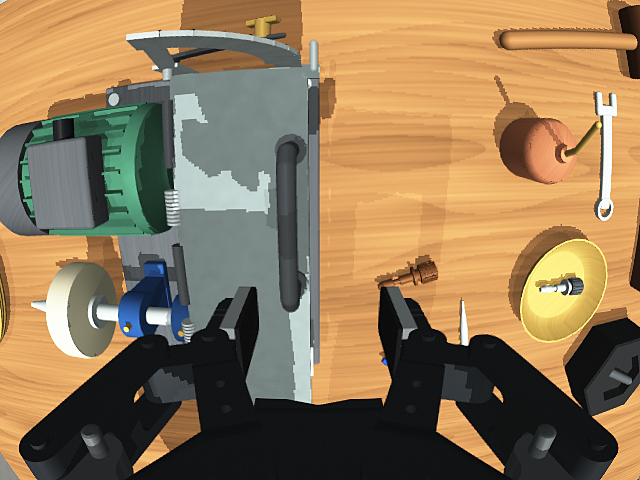

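```bash
python3 -m creep '0.01 0.005 0 0 0 0;0.01 0.005 -0.02 0 0 0;0.008 0.005 -0.02 0 0 0;0 0.004 -0.01 0 0 0;0 0 0 0 0 0;0 0 0 0 0 0;0 0 0 0 0 0'
python3 - <<'E'
from h import *
np.set_printoptions(precision=1,suppress=True)
s=observe();save("wrist","w6.png");save("scene","s6.png");np.save("w6.npy",np.r_[s["tool_pos"],s["tool_rot"]]);print(s["tool_pos"])
a=np.load("w5.npy");s5=dict(tool_pos=a[:3],tool_rot=a[3:])
for p in [(288,145),(290,300)]: print("handle",onz("wrist",p,178,s5))
I=cv2.INTER_CUBIC
A=cv2.resize(cv2.imread("pics/w5.png")[10:110,110:340],None,fx=2,fy=2,interpolation=I)   #460x200
B=cv2.resize(cv2.imread("pics/w6.png")[0:200,60:460],None,fx=2,fy=2,interpolation=I) #800x400
C=cv2.resize(cv2.imread("pics/scene0.png")[328:393,345:430],None,fx=3.9,fy=3,interpolation=I)[:200,:340]
o=np.zeros((600,800,3),np.uint8);o[:200,:460]=A;o[:C.shape[0],460:460+C.shape[1]]=C;o[200:600]=B;cv2.imwrite("pics/c6.png",o)
E
```

```text
clock: 12.45
tool_pos: [651.0, 36.5, 209.8]
tool_rot: [3.14, -0.103, 0.003]
force: [-0.0, 0.1, -0.4]
grip_width: 51.1
grip_force: 0.0
[651.   36.5 209.8]
handle [685.5  30.5 178. ]
handle [589.2  37.7 178. ]
```

View pics/c6.png

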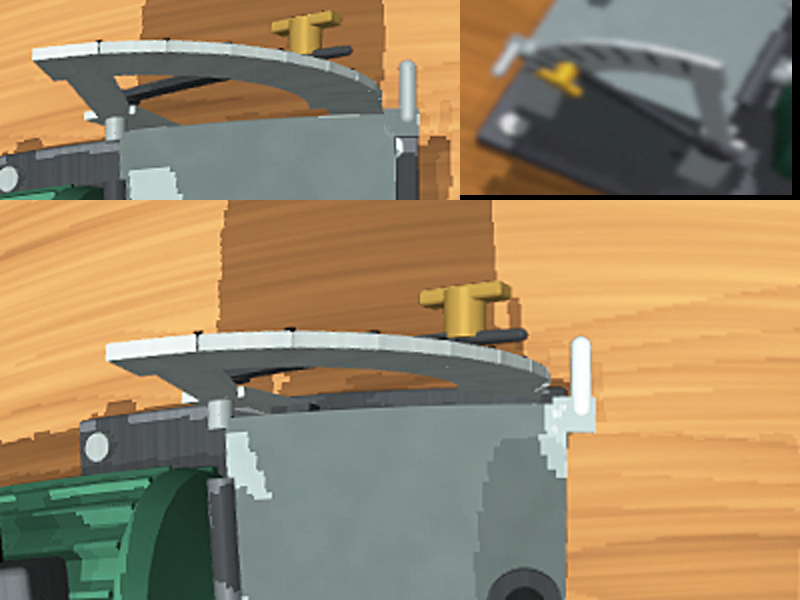

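```bash
python3 - <<'E'
from h import *
np.set_printoptions(precision=1,suppress=True)
L=lambda f:(lambda a:dict(tool_pos=a[:3],tool_rot=a[3:]))(np.load(f))
s5,s6=L("w5.npy"),L("w6.npy")
O=np.array([588.5,76.5,0]);th=np.radians(-3.65);M=np.array([[np.cos(th),np.sin(th),0],[-np.sin(th),np.cos(th),0],[0,0,1]])
P=lambda p:M@(np.array(p)-O)
w5=lambda p:ray("wrist",(110+p[0]/2,10+p[1]/2),s5); w6=lambda p:ray("wrist",(60+p[0]/2,(p[1]-200)/2),s6)
scn=lambda p:ray("scene",(345+(p[0]-460)/3.9,328+p[1]/3))
def pl(r,x):
    o,d=P(r[0]),M@r[1];return (o+d*(x-o[0])/d[0])
def rep(n,*rs):
    for i in range(len(rs)):
        for j in range(i): 
            q,e=tri(rs[i],rs[j]);print(n,j,i,P(q),round(e,1))
rep("stud",w5((408,64)),w6((580,340)),scn((497,70)))
rep("tip",w5((350,50)),w6((524,333)))
rep("nut top L",w5((275,24)),w6((422,298)))
rep("nut top R",w5((340,18)),w6((508,290)))
rep("quad corner",w5((36,54)),w6((108,350)),scn((722,66)))
for x in (158,162,166,170): print(x,"tip w5",pl(w5((350,50)),x)[1:],"w6",pl(w6((524,333)),x)[1:],"root w5",pl(w5((135,95)),x)[1:],"sc mid",pl(scn((640,105)),x)[1:],"sc root",pl(scn((715,142)),x)[1:])
# finger mid-line points with x given
E
```

```text
stud 0 1 [172.1 -54.2 125. ] 0.0
stud 0 2 [170.2 -53.8 132.6] 0.9
stud 1 2 [170.6 -53.4 133.9] 0.2
tip 0 1 [166.4 -37.6 169. ] 0.0
nut top L 0 1 [176.3 -14.2 167. ] 1.2
nut top R 0 1 [178.2 -34.  164.3] 0.3
quad corner 0 1 [159.9  34.7 224.8] 0.7
quad corner 0 2 [159.5  35.3 224.3] 1.5
quad corner 1 2 [159.7  35.5 224.9] 1.1
158 tip w5 [-40.4 201.6] w6 [-37.1 218. ] root w5 [ 30.1 166.9] sc mid [ 12.8 133. ] sc root [ 51.2 123. ]
162 tip w5 [-39.1 186.2] w6 [-37.3 194.8] root w5 [ 37.2 148.6] sc mid [ 13.1 142.9] sc root [ 50.9 133.1]
166 tip w5 [-37.7 170.7] w6 [-37.6 171.6] root w5 [ 44.3 130.3] sc mid [ 13.3 152.9] sc root [ 50.7 143.2]
170 tip w5 [-36.4 155.2] w6 [-37.8 148.3] root w5 [ 51.4 112. ] sc mid [ 13.6 162.8] sc root [ 50.5 153.2]
```

```bash
python3 -m creep '0 0 0.02 0 0 0;0.005 0 0.025 0 3 0;0.01 0.001 0.01 0 3 0;0.01 0.001 0 0 3 0;0.01 0.001 0 0 3 0;0.01 0.001 0 0 3 0;0.01 0.001 0 0 3 0;0.01 0 0 0 3 0;0.01 0 0 0 3 0;0.01 0 0 0 3 0;0.005 0 0 0 3 0;0 0 0 0 0 0;0 0 0 0 0 0;0 0 0 0 0 0'
python3 - <<'E'
from h import *
np.set_printoptions(precision=1,suppress=True)
s=observe();save("wrist","w7.png");np.save("w7.npy",np.r_[s["tool_pos"],s["tool_rot"]]);c=camera_info("wrist");f=foc(c)
T=np.eye(4);T[:3,:3]=R.from_rotvec(s["tool_rot"]).as_matrix();T[:3,3]=s["tool_pos"];T=np.linalg.inv(T@c["hand_eye"])
def pw(p):
    q=T[:3,:3]@np.array(p)+T[:3,3];h=np.hypot(q[0],q[1]);t=np.arctan2(h,-q[2]);return c["cx"]+f*t*q[0]/h,c["cy"]-f*t*q[1]/h
u=[pw(p) for p in [(755,25,131),(755,120,131),(755,40,180),(748,105,225)]];print(u)
u=np.array(u);x0=int(max(0,u[:,0].min()-20));x1=int(min(640,u[:,0].max()+20));y0=int(max(0,u[:,1].min()-30));y1=int(min(480,u[:,1].max()+30))
k=min(800/(x1-x0),600/(y1-y0));print(x0,y0,k)
cv2.imwrite("pics/c7.png",cv2.resize(cv2.imread("pics/w7.png")[y0:y1,x0:x1],None,fx=k*.999,fy=k*.999,interpolation=cv2.INTER_CUBIC))
E
```

```text
clock: 13.95
tool_pos: [740.4, 41.7, 265.0]
tool_rot: [3.018, -0.099, -0.804]
force: [-0.4, 0.2, 0.6]
grip_width: 51.2
grip_force: 0.0
[(np.float64(336.9800168421993), np.float64(117.02963007396482)), (np.float64(194.29258163770706), np.float64(130.54579155613996)), (np.float64(315.70862977142855), np.float64(161.3068039101789)), (np.float64(185.0733399606545), np.float64(238.77646747442535))]
165 87 3.314917127071823
```

View pics/c7.png

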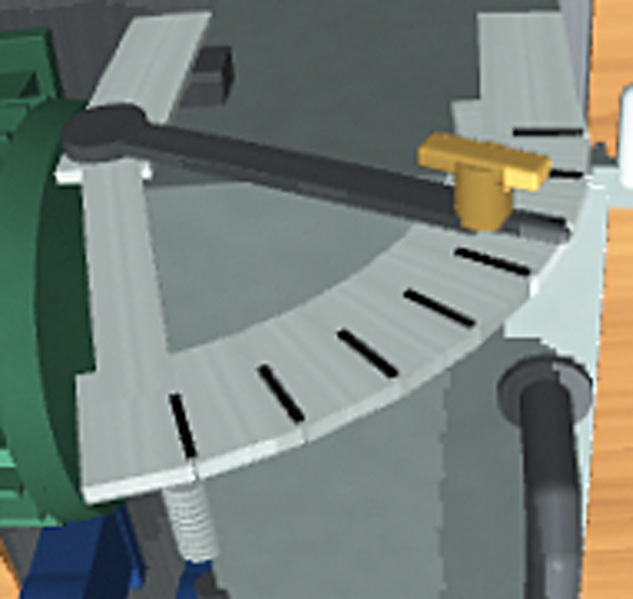

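The crop shows the quadrant's ticks from (550,132) to (183,426), and the finger running from its pivot at (105,130) to its tip at (566,230). I've used up the picture views, so the rest is by number.

```bash
python3 - <<'E'
from h import *
np.set_printoptions(precision=1,suppress=True)
L=lambda f:(lambda a:dict(tool_pos=a[:3],tool_rot=a[3:]))(np.load(f))
s7=L("w7.npy");k=3.3149*.999
O=np.array([588.5,76.5,0]);th=np.radians(-3.65);M=np.array([[np.cos(th),np.sin(th),0],[-np.sin(th),np.cos(th),0],[0,0,1]])
def pl(p,x):
    o,d=ray("wrist",(165+p[0]/k,87+p[1]/k),s7);o=M@(o-O);d=M@d;return (o+d*(x-o[0])/d[0])[1:]
ang=lambda v:np.degrees(np.arctan2(v[1],-v[0]))
for x in (159,162,165):
    print(x,"ticks",[round(ang(pl(q,x)-pl(p,x)),1) for p,q in [((515,132),(582,132)),((455,252),(528,272)),((405,292),(473,324)),((340,333),(396,375)),((261,368),(300,418)),((172,395),(192,458))]])
    print("  tick mid rel hinge",[round(ang(pl(p,x)-np.array([51.5,131])),1) for p in [(549,132),(492,262),(439,308),(368,354),(281,393),(182,427)]])
for x in (164,167,170):
    r,t=pl((105,130),x),pl((567,231),x);u,v=pl((150,125),x),pl((455,185),x)
    print(x,"pivot",r,"tip",t,"ang",ang(t-r),np.linalg.norm(t-r),"edge ang",ang(v-u),"rel hinge",ang(t-np.array([51.5,131])))
E
```

```text
159 ticks [np.float64(0.5), np.float64(26.9), np.float64(38.7), np.float64(48.7), np.float64(58.3), np.float64(69.0)]
  tick mid rel hinge [np.float64(-3.5), np.float64(27.7), np.float64(38.2), np.float64(48.9), np.float64(59.4), np.float64(70.3)]
162 ticks [np.float64(0.5), np.float64(26.9), np.float64(38.7), np.float64(48.7), np.float64(58.3), np.float64(69.0)]
  tick mid rel hinge [np.float64(-0.1), np.float64(30.2), np.float64(40.1), np.float64(50.2), np.float64(60.1), np.float64(70.4)]
165 ticks [np.float64(0.5), np.float64(26.9), np.float64(38.7), np.float64(48.7), np.float64(58.3), np.float64(69.0)]
  tick mid rel hinge [np.float64(3.4), np.float64(32.5), np.float64(41.9), np.float64(51.5), np.float64(60.8), np.float64(70.4)]
164 pivot [ 53.3 126.3] tip [-37.8 169.2] ang 25.203247652787645 100.66959523799783 edge ang 24.292353143368796 rel hinge 23.153304360070297
167 pivot [ 51.4 131.8] tip [-37.4 173.6] ang 25.203247652787667 98.12818508138983 edge ang 24.292353143368754 rel hinge 25.62094613010785
170 pivot [ 49.5 137.3] tip [-36.9 178. ] ang 25.203247652787642 95.58677492478179 edge ang 24.292353143368768 rel hinge 28.012718574112892
```

```bash
python3 -m creep '-0.0108 -0.0007 0 0 -3 0;-0.0108 -0.0007 0 0 -3 0;-0.0108 -0.0007 0 0 -3 0;-0.0108 -0.0007 0 0 -3 0;-0.0108 -0.0007 0 0 -3 0;-0.0108 -0.0007 0 0 -3 0;-0.0108 -0.0007 0 0 -3 0;-0.0108 -0.0007 0 0 -3 0;-0.0108 -0.0007 0 0 -3 0;-0.0108 -0.0007 0 0 -3 0;0 0 -0.02 0 0 0;0 0 -0.02 0 0 0;0 0 0 0 0 0;0 0 0 0 0 0'
python3 - <<'E'
from h import *
print(R.from_rotvec(observe()["tool_rot"]).as_matrix().round(3))
E
```

```text
clock: 15.4
tool_pos: [632.0, 34.8, 224.9]
tool_rot: [3.14, -0.102, 0.003]
force: [0.8, 0.0, 0.8]
grip_width: 51.1
grip_force: 0.0
[[ 0.998 -0.065  0.002]
 [-0.065 -0.998 -0.   ]
 [ 0.002 -0.    -1.   ]]
```

```bash
python3 -m creep '0 0 -0.015 0 0 0;0 0 -0.015 0 0 0;0 0 -0.01 0 0 0;0 0 -0.01 0 0 0;0 0 -0.006 0 0 0;0 0 -0.005 0 0 0;0 0 0 0 0 0'
python3 -m creep '0 0 0 0 0 0;0 0 0 0 0 0;0 0 0 0 0 0;0 0 0 0 0 0;0 0 0 0 0 0;0 0 0 0 0 0;0 0 0 0 0 0;0 0 0 0 0 0' -1 60
python3 - <<'E'
import numpy as np
r=np.hypot(90,44);b=np.arctan2(44,90);a=np.radians(np.arange(0,27,2))
y=-r*np.cos(a+b)+90;z=r*np.sin(a+b)-44
for i in range(1,len(a)):
    d=y[i]-y[i-1];print(2*i,"%.4f %.4f %.4f"%(d*.0637/1e3,d*.998/1e3,(z[i]-z[i-1])/1e3),round(y[i],1),round(z[i],1))
E
```

```text
clock: 16.1
tool_pos: [632.1, 34.7, 161.3]
tool_rot: [-3.14, 0.103, 0.002]
force: [-0.3, 0.3, -0.5]
grip_width: 51.5
grip_force: 0.0
clock: 16.9
tool_pos: [632.9, 35.3, 163.1]
tool_rot: [-3.139, 0.102, -0.002]
force: [-0.3, 5.8, 5.4]
grip_width: 10.0
grip_force: 58.9
2 0.0001 0.0016 0.0031 1.6 3.1
4 0.0001 0.0017 0.0031 3.3 6.2
6 0.0001 0.0018 0.0030 5.1 9.2
8 0.0001 0.0019 0.0029 7.0 12.1
10 0.0001 0.0020 0.0029 9.0 15.0
12 0.0001 0.0021 0.0028 11.1 17.8
14 0.0001 0.0022 0.0027 13.3 20.5
16 0.0001 0.0023 0.0026 15.6 23.1
18 0.0002 0.0024 0.0026 18.0 25.7
20 0.0002 0.0025 0.0025 20.5 28.1
22 0.0002 0.0026 0.0024 23.0 30.5
24 0.0002 0.0026 0.0023 25.7 32.8
26 0.0002 0.0027 0.0022 28.4 35.0
```

```bash
python3 -m creep '0.0001 0.0016 0.0031 0 0 0;0.0001 0.0017 0.0031 0 0 0;0.0001 0.0018 0.003 0 0 0;0.0001 0.0019 0.0029 0 0 0;0.0001 0.002 0.0029 0 0 0;0.0001 0.0021 0.0028 0 0 0;0.0001 0.0022 0.0027 0 0 0;0.0001 0.0023 0.0026 0 0 0;0.0002 0.0024 0.0026 0 0 0;0.0002 0.0025 0.0025 0 0 0;0 0 0 0 0 0;0 0 0 0 0 0;0 0 0 0 0 0'
python3 - <<'E'
from h import *
s=observe();print(s["tool_pos"],s["force"]);save("wrist","w8.png");np.save("w8.npy",np.r_[s["tool_pos"],s["tool_rot"]]);save("scene","s8.png")
im=cv2.imread("pics/w8.png");
m=(im.min(2)>170).astype(np.uint8);n,l,st,c=cv2.connectedComponentsWithStats(m[:200,200:450])
print([(x[:5].tolist()) for x in st[1:] if x[4]>15])
h=cv2.cvtColor(im,cv2.COLOR_BGR2HSV);g=cv2.inRange(h,(18,140,110),(32,255,255))[:160,200:400];n,l,st,c=cv2.connectedComponentsWithStats(g);print([(x[:5].tolist()) for x in st[1:] if x[4]>60])
E
```

```text
clock: 18.2
tool_pos: [633.8, 51.1, 187.9]
tool_rot: [3.133, -0.105, -0.001]
force: [7.4, -10.5, -9.4]
grip_width: 9.7
grip_force: 58.5
[633.78690442  51.11209339 187.91904235] [  7.43473063 -10.48004877  -9.39237737]
[[0, 0, 145, 29, 825], [145, 11, 45, 180, 3433], [154, 30, 10, 16, 65]]
[[109, 0, 24, 15, 273]]
```

```bash
cat > lid.py <<'E'
from h import *
import sys
O=np.array([588.5,76.5,0]);th=np.radians(-3.65);M=np.array([[np.cos(th),np.sin(th),0],[-np.sin(th),np.cos(th),0],[0,0,1]])
def toolang(s):
    p=M@(np.array(s["tool_pos"])-O);return np.degrees(np.arctan2(p[2]+11-131,51.5-p[1]))-26.05, np.hypot(p[2]+11-131,51.5-p[1])
def studang(px,s):
    o,d=ray("wrist",px,s);o=M@(o-O);d=M@d
    out=[]
    for hy in (50.5,51.5):
        best=min((abs(np.linalg.norm((q:=o+d*t)[1:]-[hy,131])-106),t) for t in np.arange(80,350,.25) if abs((o+d*t)[0]-170)<12)
        q=o+d*best[1];out.append((np.degrees(np.arctan2(q[2]-131,hy-q[1])).round(1),q.round(1).tolist()))
    q=o+d*(170-o[0])/d[0];out.append(("plane170",q.round(1).tolist(),np.degrees(np.arctan2(q[2]-131,51.5-q[1])).round(1)))
    return out
E
python3 - <<'E'
from lid import *
a=np.load("w8.npy");s=dict(tool_pos=a[:3],tool_rot=a[3:]);print(toolang(s))
im=cv2.imread("pics/w8.png")
print(im[20:52:2,346:372:2].min(2))
for p in [(359,30)]: print(p,*studang(p,s),sep="\n")
# shut reference
a=np.load("w6.npy");s=dict(tool_pos=a[:3],tool_rot=a[3:]);print(studang((350,69),s))
E
```

```text
(np.float64(16.51447547540805), np.float64(100.40965391190288))
[[ 44  54  57  87 134 127 124 122 122 121 120 122 122]
 [122 124 122 122 121 120 122 124 123 122 123 122 123]
 [163 122 126 128 128 130 128 128 129 130 130 130 131]
 [156 147 127 124 127 127 127 128 130 129 129 130 131]
 [151 161 161 158 117 121 123 123 126 126 126 127 126]
 [158 163 167 159 226 125 118 123 122 121 123 123 122]
 [ 92 127 173 161 219 227 151 121 123 124 124 123 123]
 [103  99  92 156 213 230 224 124 120 122 121 121 122]
 [102 101  99  92 181 234 227 191 113 118 118 118 117]
 [ 97  97  97 112 168 224 226 190 134 108 111 112 110]
 [ 97  97  97 153 146 141 148 198 194 104 113 114 115]
 [ 97 103 154 149 148 149 145 174 205 100 114 116 118]
 [ 94 155 151 149 149 148 148 147 181 108 114 117 117]
 [152 147 147 148 148 147 157 145 138 117 120 123 121]
 [144 143 146 105  88 118  83  85 118 151 134 145 133]
 [139 143  94  98 103 102 102  99 216 205 203 204 203]]
(359, 30)
(np.float64(-21.5), [181.6, -48.1, 92.1])
(np.float64(-20.4), [181.1, -47.8, 94.0])
('plane170', [170.0, -43.2, 134.3], np.float64(2.0))
[(np.float64(16.5), [166.7, -51.2, 161.1]), (np.float64(-3.8), [172.9, -54.3, 124.0]), ('plane170', [170.0, -52.8, 141.2], np.float64(5.6))]
```

```bash
python3 -m creep '0.0002 0.0026 0.0024 0 0 0;0.0002 0.0026 0.0023 0 0 0;0.0002 0.0027 0.0022 0 0 0;0.0001 0.0014 0.001 0 0 0;0 0 0 0 0 0;0 0 0 0 0 0;0 0 0 0 0 0;0 0 0 0 0 0'
python3 - <<'E'
from lid import *
s=observe();print(toolang(s),s["force"],R.from_rotvec(s["tool_rot"]).as_matrix().round(3)[:,2])
im=save("scene","s9.png");w=save("wrist","w9.png");print(toolang(observe()))
np.save("w9.npy",np.r_[s["tool_pos"],s["tool_rot"]])
inv=lambda q:M.T@np.array(q)+O
for a in (0,20,23,26,29):
    r=np.radians(a);print(a,np.round(proj("scene",inv([170,51.5-106*np.cos(r),131+106*np.sin(r)])),1),np.round(proj("scene",inv([158,51.5-106*np.cos(r),131+106*np.sin(r)])),1))
for f in("scene0","s9"):
    i=cv2.imread(f"pics/{f}.png");print(f);print(i[334:362,348:376].min(2))
E
```

```text
clock: 19.1
tool_pos: [634.4, 59.4, 196.7]
tool_rot: [3.132, -0.105, -0.002]
force: [2.4, -11.9, -3.9]
grip_width: 9.7
grip_force: 58.6
(np.float64(23.388442858528133), np.float64(100.99026275883956)) [  2.36423086 -11.93192785  -3.88413224] [-0.001 -0.008 -1.   ]
(np.float64(23.38174726679446), np.float64(100.97432023391742))
0 [353.9 351.3] [356.8 345.8]
20 [358.7 345.2] [361.7 339.4]
23 [360.  344.6] [363.  338.8]
26 [361.5 344. ] [364.5 338.2]
29 [363.1 343.6] [366.1 337.8]
scene0
[[ 52  53  53  53  54  55  54  55  54  52  51  52  52  53  52  52  55  78
  120 144 144 144 144 143 143 144 145 144]
 [ 51  53  52  53  54  53  53  54  54  56  52  53  53  53  52  51  61  99
  141 144 143 144 145 144 144 145 145 145]
 [ 51  50  51  51  52  52  51  53  53  54  53  53  54  52  54  55  78 122
  145 145 144 143 145 144 145 146 146 145]
 [ 49  48  50  51  51  53  52  52  52  54  53  54  53  55  52  63 101 143
  144 145 144 144 144 145 145 146 146 147]
 [ 51  50  50  50  50  50  51  50  50  56  64  69  62  54  57  81 124 146
  145 144 146 144 144 145 145 145 147 146]
 [ 53  53  54  51  50  50
[... 5246 characters left out ...]
 62  61  62  61  58  58  58  56  60  79 103 106 103 100 101 100 100  99
  102  95  75  58  41  30  34  52  71  65]
 [ 65  65  65  61  61  59  57  58  69  94 105 106 103 101  99 100 100 100
  101 100  97  85  65  44  34  38  51  51]
 [ 65  64  65  62  60  60  57  61  81 103 106 105 102 100 100  99  99 100
  101 101 100  98  87  61  39  33  38  45]
 [ 64  64  64  62  61  61  61  70  97 106 106 105 101 102 100 100 100 102
  100 100 101  98  90  71  49  40  39  48]
 [ 62  61  63  60  62  61  65  83 106 105 106 103 101 100 101 101 101 101
  100 100  99  95  85  67  54  51  50  54]
 [ 62  61  61  61  58  60  72  98 106 107 106 103 101 101 101 100 101 101
  101  99  99  94  79  61  56  57  56  57]]
```

```bash
python3 -m creep '0.0001 0.0018 0.0015 0 0 0;0.0001 0.0017 0.0014 0 0 0;0 0 0 0 0 0;0 0 0 0 0 0;0 0 0 0 0 0;0 0 0 0 0 0;0 0 0 0 0 0;0 0 0 0 0 0'
python3 - <<'E'
from lid import *
s=observe();print(toolang(s),s["force"])
save("scene","s10.png");save("top","t10.png")
# stud shift in scene by matching the stud patch; end by template from scene0
def g(f): return cv2.imread(f"pics/{f}.png",0)
T=g("scene0")[343:357,346:362]
for f in("scene0","s8","s9","s10"):
    r=cv2.matchTemplate(cv2.resize(g(f)[325:362,340:380],None,fx=8,fy=8,interpolation=2),cv2.resize(T,None,fx=8,fy=8,interpolation=2),5)
    _,v,_,p=cv2.minMaxLoc(r);print(f,round(v,2),(p[0]/8+340-346,p[1]/8+325-343))
inv=lambda q:M.T@np.array(q)+O
P=lambda a:np.array(proj("scene",inv([170,51.5-106*np.cos(np.radians(a)),131+106*np.sin(np.radians(a))])))
print([(a,(P(a)-P(0)).round(2)) for a in(16,20,22,24,25,26,27,28,30)])
i=cv2.imread("pics/t10.png")
print("wrist-free check dish yellow/pin ok; clock",s["clock"])
E
```

```text
clock: 20.0
tool_pos: [634.6, 62.8, 199.9]
tool_rot: [3.132, -0.106, -0.001]
force: [3.7, -13.1, -2.8]
grip_width: 9.7
grip_force: 58.5
(np.float64(26.044348757917103), np.float64(101.30972384271456)) [  3.72306282 -13.08698879  -2.84432134]
scene0 1.0 (0.0, 0.0)
s8 0.97 (3.5, -5.25)
s9 0.95 (6.0, -6.5)
s10 0.96 (7.25, -7.125)
[(16, array([ 3.31, -5.2 ])), (20, array([ 4.81, -6.16])), (22, array([ 5.66, -6.58])), (24, array([ 6.58, -6.96])), (25, array([ 7.07, -7.13])), (26, array([ 7.57, -7.3 ])), (27, array([ 8.09, -7.45])), (28, array([ 8.62, -7.59])), (30, array([ 9.74, -7.85]))]
wrist-free check dish yellow/pin ok; clock 20.0
```

```bash
python3 - <<'E'
from lid import *
a=np.load("w7.npy");s=dict(tool_pos=a[:3],tool_rot=a[3:]);k=3.3149*.999
g=cv2.resize(cv2.imread("pics/w7.png")[87:270,165:360],None,fx=k,fy=k,interpolation=2).astype(int).min(2)
def pl(p,x):
    o,d=ray("wrist",(165+p[0]/k,87+p[1]/k),s);o=M@(o-O);d=M@d;return (o+d*(x-o[0])/d[0])[1:]
up=[];lo=[]
for c in range(170,420,10):
    col=g[:,c];y=130+(c-105)*101/462
    r=[i for i in range(int(y)-30,int(y)+35) if col[i]<85]
    if r: up.append((c,r[0]));lo.append((c,r[-1]))
print(up[::4],lo[::4])
for n,e in(("up",up),("lo",lo)):
    q=np.array([pl(p,166.5) for p in e]);m=np.polyfit(q[:,0],q[:,1],1);res=q[:,1]-np.polyval(m,q[:,0]);ok=abs(res)<1.5*res.std()+.3;m=np.polyfit(q[ok,0],q[ok,1],1)
    print(n,np.degrees(np.arctan(-m[0])),"z at hinge",np.polyval(m,51.5))
# lid-level reference: quadrant tick colinearity about hinge: overall frame tilt from ticks 30..70 vs radius fit
t=np.array([pl(p,162) for p in [(549,132),(492,262),(439,308),(368,354),(281,393),(182,427)]]);A=np.radians([0,30,40,50,60,70])
# fit centre, radius and offset: y=cy-r cos(A+o), z=cz+r sin(A+o)
from scipy.optimize import least_squares
f=lambda v:np.r_[t[:,0]-(v[0]-v[2]*np.cos(A+v[3])),t[:,1]-(v[1]+v[2]*np.sin(A+v[3]))]
v=least_squares(f,[51.5,131,87,0]);print(v.x[:3],np.degrees(v.x[3]),np.abs(v.fun).max())
E
```

```text
[(170, 125), (210, 122), (250, 131), (290, 140), (330, 149), (370, 157), (410, 166)] [(170, 178), (210, 181), (250, 181), (290, 191), (330, 200), (370, 209), (410, 219)]
up 26.587710777200293 z at hinge 121.08643946510865
lo 20.982378422554987 z at hinge 144.36139735009564
[ 51.56446072 131.94653807  88.54062214] 0.07486784726939263 0.18973566429176003
```

```bash
python3 - <<'E'
from lid import *
a=np.load("w7.npy");s=dict(tool_pos=a[:3],tool_rot=a[3:]);k=3.3149*.999
g=cv2.resize(cv2.imread("pics/w7.png")[87:270,165:360],None,fx=k,fy=k,interpolation=2).astype(int).min(2)
def pl(p,x):
    o,d=ray("wrist",(165+p[0]/k,87+p[1]/k),s);o=M@(o-O);d=M@d;return (o+d*(x-o[0])/d[0])[1:]
for c in (240,320,400): print(c,g[int(130+(c-105)*.2186)-40:int(130+(c-105)*.2186)+40:3,c], int(130+(c-105)*.2186)-40)
for c in (545,555,560,565,570,575): print(c,g[200:260:4,c])
H=np.array([51.56,131.95])
for x in(165,166.5,168):
    t=pl((568,231),x);print(x,t,np.degrees(np.arctan2(t[1]-H[1],H[0]-t[0])),np.hypot(*(t-H)))
E
```

```text
240 [ 82  84  83  82  81  84  88  54  50  50  53  54  54  53  51  53  64  64
  64  61  54 100 133 126 122 123 122] 119
320 [ 81  80  79  81  82  82  78  59  50  50  51  52  54  54  52  52  57  69
  77  70  66  93 124 129 123 123 124] 136
400 [ 81  81  82  81  80  84  72  54  48  50  52  54  53  53  54  51  56  63
  64  60  65  97 124 129 127 123 121] 154
545 [167 162 171 157  65  33  62  84 108 114 125 156 166 167 161]
555 [168 163 163 185 118   1  44  74 100 113 112 139 178 203 233]
560 [170 165 163 180 117   7  26  60  93 120 131 176 237 232 210]
565 [167 165 163 168 159  88  97  77  82 108 137 203 224 199 197]
570 [165 166 163 163 164 164 210 198 121 143 187 208 202 199 199]
575 [163 166 162 164 166 172 186 196 195 200 204 201 200 200 200]
165 [-37.86619223 171.72847748] 23.980411388269026 97.87426182157677
166.5 [-37.65332511 173.94619402] 25.208196637377032 98.60374074238256
168 [-37.44045798 176.16391055] 26.41740304653636 99.37782150842492
```

```bash
python3 - <<'E'
from lid import *
s=observe();print(toolang(s),s["clock"],s["grip_force"]);print(close_job())
E
```

```text
(np.float64(26.04144293933783), np.float64(101.29926616168585)) 20.1 58.491450548172
the job is handed in; nothing more can be done
None
```

The locking pin is in the brass dish, and I handed the job in at 20 s still holding the lid steady at about 25.5–26°, level with the index finger, which I measured at about 25.3° (±1°).

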